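# Free a latched test-station drawer with the release pin

## Task

The board test station has lost power with its drawer latched shut. Take the long thin release pin out of the tool stand, reach down with it through the round release hole in the station's lid and press the hidden spring catch by feel, lightly and never hard, until it lets go and the drawer springs out a little; put the pin back in the tool stand, standing fully down in a hole, and draw the drawer smoothly and slowly out to its stop. Leave the short driver in its hole and everything else where it is.

Things in the scene. Friction and masses are not known exactly. Their poses are not given: they have to be found in the camera images.
- station: board test station, a white sheet-metal case 140 x 170 x 90 mm (x, y, z), black drawer front on its -x side, fixed to the worktop. Origin: centre of its underside, z up; the drawer comes out to its -x. Lid 3 mm thick, its top 90 mm up, a screw head in each corner; its only hole is the release hole. The hidden catch is inside, at the left (+y) of the drawer. Never press on it with over 20 N
- release_hole (a point): centre of the round release hole, 9 mm across, at the lid's top face. Straight below is the catch: a flat round head 13 mm across, set differently each time, 30 to 42 mm below the lid's top face. It goes down on a spring: 4 N starts it, about 7 to 9 N at 4 mm, where the drawer is let go; hard stop at 6 mm. Hold it down until the drawer is out (0.3 s). Over 20 N bends it
- drawer (a joint): how far the drawer is out (m): 0 latched; 0.024 to 0.03 after the catch has let go and a spring has pushed it out; 0.080 at its outer stop. A damper slows it: it takes about 1 N, plus 4 N at 0.1 m/s, and stays where it is left. A circuit board is fixed in it; never move it faster than 0.35 m/s
- drawer_handle (a point): middle of the drawer's bow handle: a round aluminium bar 10 mm thick, 88 mm long along the station's y, 50 mm in front of the drawer front (45 mm clear behind it), 58 mm above the worktop. The drawer front reaches 69 mm above the worktop; a fixed black strip is over it, up to the lid. The point moves with the drawer, to the station's -x as it opens
- release_pin: release pin, loose, 70 g, metal, 125 mm long. Origin: its tip; z from tip to handle. From the tip up: a taper 7 mm long (2.6 mm across at the end), a shank 6 mm across to z = 62 mm, a collar 18 mm across to 66 mm, a ribbed handle 14 mm across to 120 mm (grip here), a knob 17 mm across to 125 mm. It stands upright in the stand, collar on the stand's top, tip 8 mm above the worktop
- short_driver: a short driver with a fat black handle (25 mm across), 100 mm long, shank 6 mm across and only 35 mm long, upright in another hole of the stand. Origin: its tip, z up. It is no use here and stays in its hole
- tool_stand: tool stand, a grey plastic block 136 x 50 x 70 mm (x, y, z) on a foot plate 164 mm long and 6 mm thick, fixed to the worktop. Origin: centre of its underside; its three holes stand in a row along its x axis, 45 mm apart, each 9 mm across and 66 mm deep
- stand_hole0 (a point): centre of the stand's hole at -x (-45 mm), at the block's top face, 70 mm above the worktop
- stand_hole1 (a point): centre of the stand's middle hole, at the block's top face
- stand_hole2 (a point): centre of the stand's hole at +x (+45 mm), at the block's top face
- screwdriver: a bystander: yellow-handled screwdriver 178 mm long lying near the front of the worktop; leave it where it is (within 30 mm)
- pen_1: a bystander: marker pen 135 mm long lying near the worktop's front edge; leave it where it is (within 30 mm)
- bottle: a bystander: white squeeze bottle with a spout, 134 mm high; leave it where it is (within 30 mm)
- meter: a bystander: black panel meter 87 x 48 x 48 mm; leave it where it is (within 30 mm)

How it is judged:
By the outcome, as a careful person would: the job done as asked, in the order asked, and still so for the second after the job is handed in, with the robot touching nothing.
It also fails if it takes over 72 s, if anything falls off the work surface, if the arm or the gripper's body presses on something with over 40 N, if the wrist force passes 120 N, or if a joint passes its speed limit or range.

## Robot

A 6-joint arm with a two-finger parallel gripper is mounted at the origin on a cart in front of the work surface, level with it; the furniture and walls round the work are solid. World frame = base frame: x ahead of the robot, y to its left, z up, the work surface at z = 0. Lengths are in mm, angles in rad, forces in N, time in s.
With the tool pointing down it reaches from about 400 to 925 mm from the base axis. Payload 12.5 kg.
Tool frame: the origin (TCP) lies midway between the tips of the shut fingers; the grasp point (between the pads) lies 19 mm behind it; z points along the fingers, y is the line along which they close (so a half turn about z gives the same grasp; the last joint's range is limited). The gripper opens to 95 mm and grips with 3 to 60 N. Pads are 20 mm wide; open, the fingers measure 119 mm over their backs; the gripper's body (75 mm by 180 mm) begins 59 mm behind the grasp point.
Start: joints at [1.057, 0.491, 1.559, -0, 1.092, -0.106], TCP at [247.855, 573.772, 214.661] pointing down, gripper open.
Joint ranges: [-3.1, 3.1], [-0.84, 2.19], [0.05, 2.79], [-1.13, 4.28], [0.06, 2.93], [-2.69, 2.69]. Speed limits (rad/s): [2.22, 2.22, 2.79, 3.14, 3.14, 3.14].

## Interface

Orientations are given as [roll, pitch, yaw] about the fixed x, y, z axes, in that order (R = Rz(yaw) Ry(pitch) Rx(roll)).
In Python, from cell import state, viewer, env, models gives the robot as it stands. The module is installed in compiled form; this text tells all that it offers.
- The arm moves only by the tool arm_command, never from a script. Its argument "rows" is a list of rows, each a list of 2 entries, a list of its own where there are three numbers: the shift along the tool's x, y, z normalised to -1 to 1, where 1 is 0.25 m, then the turn about the tool's z normalised to -1 to 1, where 1 is pi rad. A call has exactly 5 rows; each row shifts and turns the commanded pose from where the row before left it, along the tool's axes as they then stand; what a row does not reach is not made up. A row lasts 1/10 s, in which the tool goes at most 50 mm and 8.59 degrees, less where a joint would pass 70% of its speed; a pose out of reach is approached as far as the arm can. A call with a number of a shift or a turn outside -1 to 1 is refused whole. A call with a gripper value outside its range is refused whole. "claw" is the opening, from 0 (shut) to 1 (fully open), set as the call begins (left out, the last holds). The fingers move at their own pace and stop on an object; the grip force is fixed at half the most. Time passes only in rows, so rows that do not move let the fingers close, or fill a call up. It gives the time, the measured TCP pose, the force, the opening and the grip force at its end, in the units of the state.
- state(): the state, without advancing time (a new reading comes with each control period).
- viewer.read_camera(name): name is "side" or "top"; returns (picture, depth): 480x640x3 uint8, red, green, blue; 480x640 float32, mm along the optical axis (not along the pixel's ray), 0 where there is no reading.
- viewer.get_calibration(name): a dict with "camera_matrix" (3x3 intrinsics, pixels), "world_to_cam" (4x4, takes a point from world to camera coordinates). Camera axes: x right, y up, looking along -z (the intrinsics and any distortion apply to the point x, -y, -z); pixel columns grow to the right and rows downward; lengths in mm; the calibration is good to about 2 mm. A picture is of the moment at which its call begins. get_calibration takes no time and is no camera call.
- env.job_done(): hands the job in; it is judged then, once.
Trained networks look in the newest picture that a camera, given by its name, has taken for a name from the list of things; names that differ only in an ending like _2 or _b are one class to them, and where a whole thing is asked for, a point or a joint stands for the part that bears it (a point fixed in the world has none). Each returns a list of dicts, best first, with "confidence" (0 to 1); they miss things now and then, are a little off and sometimes report something else, mostly with a low value. They report only what shows in the picture. A call takes as long as a camera call.
- models.search_frame(camera, label): "position" ([x, y, z] in mm, in world coordinates, good to about 4 mm: the middle of the surface that is visible of it).
- models.mark_of(camera, label): "position" ([x, y, z] in mm, in world coordinates, good to about 4 mm: a listed point, or the origin of a listed thing).
The state is a dict: "t": time; "joints": joint angles; "qvel": joint speeds; "tau": joint torques, N m; "eef_pos": TCP position; "tcp_rot": TCP orientation; "ft_force": force on the tool from outside, world axes, zero at the start; "moment": the same for the moment, N m; "opening": opening from 0.0 (shut) to 1.0 (fully open); "grip_force": force on a finger pad.
Only numpy, scipy, OpenCV 4.12 (cv2) and the standard library are available. Lean on these libraries where they do the work, as an engineer would, in place of code of your own. Each camera call takes 0.05 s, during which the arm holds its last target. There are 200 camera calls.

## Working session

There is one attempt and no reset: what is moved stays moved. The work goes in short steps, Python scripts to look and compute and a tool call to move; the robot and the scene stay as the last step left them, time stands still between calls to the robot, and variables do not carry over. Pictures are saved under pics/ and viewed, at most 11 in all, crops included, and the job is handed in when it is done.

Besides the shell and the picture viewer there is one more tool, called as a command line: name --argument value ..., lists and objects as JSON in quotes. arm_command: Moves the arm, as the interface text tells. Scaled input: -1 to 1 covers 0.25 m each way for a shift and pi rad each way for a turn. Its arguments: {"type":"object","properties":{"rows":{"type":"array","items":{"type":"array"}},"claw":{"type":"number"}},"required":["rows"]}

```bash
ls; mkdir -p pics; python3 - <<'E'
from cell import state, viewer, env, models
import cv2, numpy as np
for c in ("side","top"):
    p,d=viewer.read_camera(c); cv2.imwrite(f"pics/{c}0.png",p[:,:,::-1]); np.save(f"pics/{c}0d.npy",d)
    k=viewer.get_calibration(c); print(c,k["camera_matrix"].tolist(),np.round(k["world_to_cam"],3).tolist(),[x for x in k])
    for l in ("station","release_hole","drawer_handle","release_pin","short_driver","tool_stand","stand_hole0","stand_hole1","stand_hole2"):
        print(l,[(np.round(r["position"],0).tolist(),round(r["confidence"],2)) for r in models.mark_of(c,l)[:2]])
print(state())
E
```

```text
pics
side [[461.46319740248344, 0.0, 318.36168198818797], [0.0, 461.46319740248344, 236.04195174647282], [0.0, 0.0, 1.0]] [[0.836, -0.548, 0.01, -431.43], [0.281, 0.444, 0.85, -260.769], [-0.471, -0.708, 0.526, -781.223], [0.0, 0.0, 0.0, 1.0]] ['camera_matrix', 'world_to_cam']
station [([598.0, -279.0, -2.0], 0.74), ([421.0, -27.0, -2.0], 0.72)]
release_hole [([641.0, -236.0, 88.0], 0.82)]
drawer_handle [([491.0, -218.0, 64.0], 0.9)]
release_pin []
short_driver [([553.0, 194.0, 70.0], 0.74), ([509.0, 194.0, 34.0], 0.52)]
tool_stand [([554.0, 198.0, 1.0], 0.73)]
stand_hole0 [([553.0, 195.0, 70.0], 0.91), ([508.0, 192.0, 70.0], 0.79)]
stand_hole1 [([553.0, 195.0, 70.0], 0.91), ([508.0, 192.0, 70.0], 0.79)]
stand_hole2 [([553.0, 195.0, 70.0], 0.91), ([508.0, 192.0, 70.0], 0.79)]
top [[550.4948319333201, 0.0, 323.65888479021413], [0.0, 550.4948319333201, 237.16824254814938], [0.0, 0.0, 1.0]] [[-0.03, -0.999, -0.015, 67.243], [0.992, -0.031, 0.125, -549.773], [-0.126, -0.011, 0.992, -1267.504], [0.0, 0.0, 0.0, 1.0]] ['camera_matrix', 'world_to_cam']
station [([597.0, -278.0, 0.0], 0.85), 
[... 460 characters left out ...]
0.77), ([560.0, 198.0, 73.0], 0.74)]
{'t': 1.0, 'joints': array([ 1.05741886e+00,  4.90877958e-01,  1.55886140e+00,  1.08894384e-05,
        1.09169752e+00, -1.05597599e-01]), 'qvel': array([-0.00064006, -0.00055406, -0.00012732, -0.00093267, -0.00167245,
        0.00298025]), 'tau': array([ 6.21253785e-04, -6.12483716e+01, -2.58442855e+01,  6.92728464e-02,
        4.44100157e-02, -1.02398303e-05]), 'eef_pos': array([247.8513257 , 573.79540767, 214.68795728]), 'tcp_rot': array([3.14143673e+00, 6.80874652e-06, 2.73380776e+00]), 'ft_force': array([-0.12774996, -0.15237488,  0.35913425]), 'moment': array([ 0.04667255, -0.04896257,  0.04017312]), 'grip_force': 0.0, 'opening': 0.9978813304732016}
```

View pictures.

View pics/side0.png

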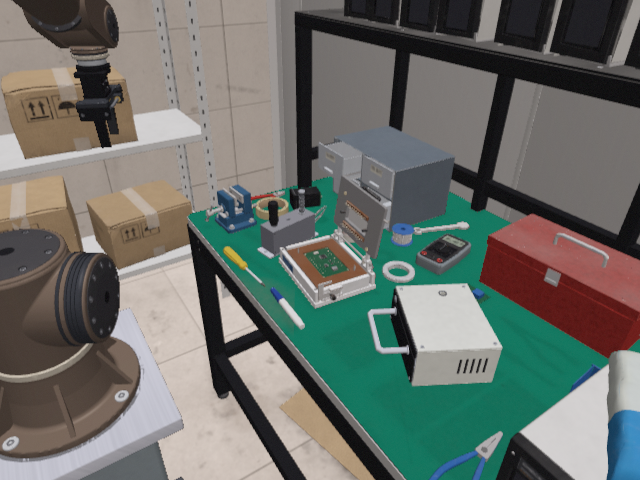

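View pics/top0.png

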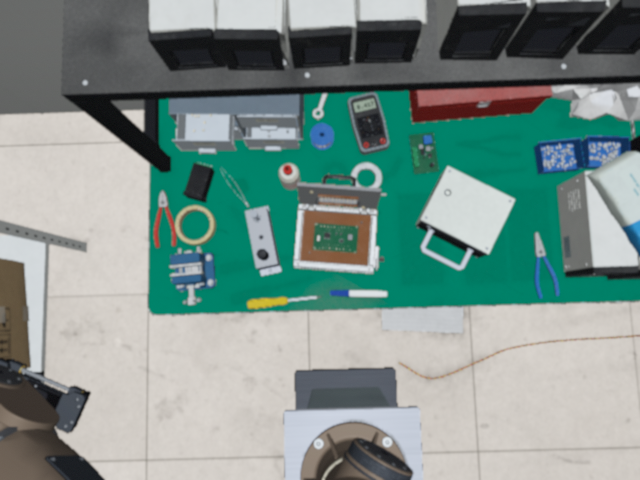

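```bash
python3 - <<'E'
import cv2, numpy as np
s=cv2.imread("pics/side0.png");t=cv2.imread("pics/top0.png")
f=lambda im,x,y,w,h:cv2.resize(im[y:y+h,x:x+w],(400,300),interpolation=cv2.INTER_CUBIC)
a=np.vstack([np.hstack([f(s,250,175,100,75),f(t,220,195,100,75)]),np.hstack([f(s,380,275,120,90),f(t,405,160,120,90)])])
cv2.imwrite("pics/crop1.png",a)
E
```

```text
(no output)
```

View pics/crop1.png

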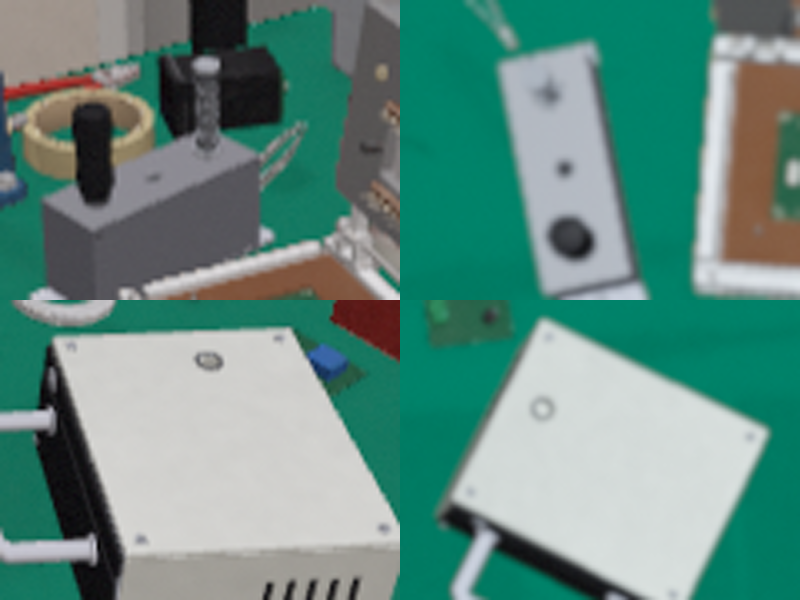

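```bash
cat > h.py <<'E'
import numpy as np, cv2
from cell import viewer
def ray(cam,u,v):
    c=viewer.get_calibration(cam);K=c["camera_matrix"];T=c["world_to_cam"];R=T[:3,:3]
    d=np.array([(u-K[0,2])/K[0,0],-(v-K[1,2])/K[1,1],-1]); return -R.T@T[:3,3],R.T@d
def onz(cam,u,v,z):
    o,d=ray(cam,u,v);return o+d*(z-o[2])/d[2]
def proj(cam,P):
    c=viewer.get_calibration(cam);K=c["camera_matrix"];p=c["world_to_cam"]@np.append(P,1)
    return K[0,0]*p[0]/-p[2]+K[0,2], K[1,1]*-p[1]/-p[2]+K[1,2]
def tri(a,b):  # two rays -> midpoint, gap
    (o1,d1),(o2,d2)=a,b;A=np.stack([d1,-d2],1);s=np.linalg.lstsq(A,o2-o1,rcond=None)[0]
    p,q=o1+s[0]*d1,o2+s[1]*d2;return (p+q)/2,np.linalg.norm(p-q)
def dark(im,u,v,r,base_pct=80):
    g=cv2.cvtColor(im,cv2.COLOR_BGR2GRAY).astype(float);u,v=int(round(u)),int(round(v))
    w=g[v-r:v+r+1,u-r:u+r+1];k=np.clip(np.percentile(w,base_pct)-w-8,0,None)
    Y,X=np.mgrid[v-r:v+r+1,u-r:u+r+1];return (k*X).sum()/k.sum(),(k*Y).sum()/k.sum()
E
python3 - <<'E'
from h import *
np.set_printoptions(precision=1,suppress=True)
s=cv2.imread("pics/side0.png");t=cv2.imread("pics/top0.png")
for n,z,us,ut,r in (("rel",90,(442.4,293),(447.6,192.4),6),("mid",70,(288.5,219.5),(261,237),4)):
    a=dark(s,*us,r);b=dark(t,*ut,r)
    print(n,a,b,onz("side",*a,z),onz("top",*b,z),tri(ray("side",*a),ray("top",*b)))
    print(" raw",onz("side",*us,z),onz("top",*ut,z))
# knob top z=133
print("knob",onz("side",301.7,190.2,133),onz("top",256.75,217.9,133))
# lid corners screws in top (scale 3.333)
g=lambda x,y:(405+(x-400+.5)/3.333-.5,160+(y-300+.5)/3.333-.5)
sc=[onz("top",*g(*p),91)[:2] for p in ((548,337),(750,436),(672,594),(471,491))];print(sc)
g2=lambda x,y:(380+(x+.5)/3.333-.5,275+(y-300+.5)/3.333-.5)
print([onz("side",*g2(*p),91)[:2] for p in ((279,338),(383,528),(141,540),(71,346))])
h=lambda x,y:(405+(x-400+.5)/3.333-.5,160+(y-300+.5)/3.333-.5)
# stand top depth
E
```

```text
rel (np.float64(442.35225505443236), np.float64(292.97122861586314)) (np.float64(447.39915966386553), np.float64(192.0310924369748)) [ 641.6 -233.4   90. ] [ 639.5 -235.5   90. ] (array([ 639.1, -235.1,   92.2]), np.float64(0.2564881141027692))
 raw [ 641.6 -233.5   90. ] [ 638.6 -235.9   90. ]
mid (np.float64(288.95714285714286), np.float64(220.43333333333334)) (np.float64(260.6825396825397), np.float64(236.7331349206349)) [552.6 189.5  70. ] [552.7 195.2  70. ] (array([554.3, 195. ,  66.7]), np.float64(2.529064709613123))
 raw [554.  194.1  70. ] [552.1 194.5  70. ]
knob [600.7 206.7 133. ] [586.5 195.2 133. ]
[array([ 688.7, -241.9]), array([ 615.2, -375. ]), array([ 508.7, -314.9]), array([ 583.4, -183.5])]
[array([ 690.4, -241. ]), array([ 616.4, -373.6]), array([ 509.8, -314.9]), array([ 583.9, -181.8])]
```

```bash
python3 - <<'E'
from h import *
np.set_printoptions(precision=1,suppress=True,linewidth=200)
for P in ((598,202,133),(598,202,74),(598,202,70),(553,195,70),(508,189,135),(508,189,70)): print(P,np.array(proj("top",P)),np.array(proj("side",P)))
d=np.load("pics/top0d.npy");s=np.load("pics/side0d.npy")
c=viewer.get_calibration("top")
def h(cam,d,u,v):
    o,r=ray(cam,u,v);return (o+r*d[v,u])
print("top z");print(np.array([[h("top",d,u,v)[2] for u in range(248,268)] for v in range(203,258,2)]).round().astype(int))
print("side z");print(np.array([[h("side",s,u,v)[2] for u in range(294,310)] for v in range(186,218,2)]).round().astype(int))
E
```

```text
(598, 202, 133) [253.6 212.9] [301.8 191.2]
(598, 202, 74) [257.2 217.2] [302.  212.2]
(598, 202, 70) [257.5 217.5] [302.  213.6]
(553, 195, 70) [260.8 236.6] [288.  219.5]
(508, 189, 135) [260.  253.2] [271.9 201.5]
(508, 189, 70) [263.7 256. ] [273.1 225.4]
top z
[[   1    0   -6    1    2    3    4   -1    1   -2   -1   -7   -3   -4   -5   -1   -2    1    1    1]
 [  -4    1   -3   -1   -5    0    3    1   -1   -2   -4   -4   -2   -2   -3   -3   -3    2    0    3]
 [  -4   -4   -2   -2   -1    1   -4    2   -5    0    4    5   -5    0    1    6   71   69    7   -1]
 [  -4   -3    2   -2    2   -1   71   71   72   68   70   73   68   72   72   70   67   69   68   37]
 [  72   71   73  130  128  130  134  133   68   72   70   73   70   70   72   68   70   68   64   45]
 [  68   68  128  128  132  131  134  131  134   71   71   68   71   66   72   67   71   69   66   57]
 [  67   68  131  134  132  132  132  129  133  119   94   70   75   70   64   71   72   73   66   69]
 [  69   69   70  130  133  134  131  132  115  107   96   77   75   68   72   65   68   75   66   65]
 [  69   6
[... 2430 characters left out ...]
 122 119  42  41  41  40  39]
 [ 40  40  39  38  37 116 117 119 115 116 114  38  33  33  35  33]
 [ 36  34  34  33  31 111 110 112 110 110 110  28  28  27  26  28]
 [ 27  26  27  24  27 105 104 106 106 107 103  22  23  21  19  21]
 [ 19  21  17  19  18  99  99 101 100 101  97  17  14  15  13  13]
 [ 13  17  13  10  12  95  94  95  95  95  90   8   8   8   7   8]
 [  9   8   6   8   6  87  89  89  90  89  86   1   0   2   1   0]
 [  0  69  72  72  71  82  83  83  85  85  82  70  70  71   1   0]
 [ 70  71  70  71  73  76  76  76  77  77  74  71  71  70  72  71]
 [ 71  72  70  72  74  72  73  73  73  72  70  69  69  70  69  71]
 [ 70  70  72  69  71 637  71  71  69  72  71  71  70  71  70  69]]
```

```bash
cat >> h.py <<'E'
def plan(P,yaw,n,cur=None,nturn=None):
    from cell import state
    s=state();p,y=(s["eef_pos"],s["tcp_rot"][2]) if cur is None else cur
    p=np.array(p,float);dy=(yaw-y+np.pi)%(2*np.pi)-np.pi;st=(np.array(P,float)-p)/n
    print("now",np.round(p,1),round(y,3),"delta",np.round(np.array(P)-p,1))
    for i in range(n):
        X=np.array([np.cos(y),np.sin(y),0]);Y=np.array([np.sin(y),-np.cos(y),0])
        t=-dy/n;print([np.round([st@X/250,st@Y/250,-st[2]/250],4).tolist(),round(t/np.pi,4)],end=", " if i%5<4 else "\n");y-=t
E
python3 - <<'E'
from h import *
d=np.load("pics/top0d.npy");pts=[]
c=viewer.get_calibration("top");K=c["camera_matrix"];T=c["world_to_cam"]
V,U=np.mgrid[:480,:640];Z=d.ravel();D=np.stack([(U.ravel()-K[0,2])/K[0,0]*Z,-(V.ravel()-K[1,2])/K[1,1]*Z,-Z]);W=(T[:3,:3].T@(D-T[:3,3:])).T
W=W[(Z>0)]
for x in range(350,860,50): print(x,[int(np.percentile(q,98)) if len(q:=W[(abs(W[:,0]-x)<25)&(abs(W[:,1]-y)<25)][:,2]) else -1 for y in range(400,-451,-50)])
plan((597,203,215),1.74,15)
E
```

```text
350 [-738, -738, -740, -738, -739, -740, -741, -739, -739, -739, -740, -735, -736, -736, -736, -738, -735, -737]
400 [20, 85, 4, 21, 22, 19, 11, 14, 17, 17, 14, 4, 5, 5, 4, 4, 4, 12]
450 [93, 93, 12, 3, 7, 5, 4, 6, 46, 50, 4, 4, 4, 64, 4, 4, 4, 12]
500 [96, 95, 11, 4, 135, 72, 50, 49, 50, 71, 42, 5, 65, 85, 93, 89, 4, 12]
550 [46, 49, 18, 4, 73, 70, 49, 48, 49, 50, 4, 59, 92, 93, 94, 94, 4, 11]
600 [26, 23, 25, 69, 133, 5, 94, 160, 170, 197, 175, 79, 93, 94, 93, 93, 91, 4]
650 [47, 49, 4, 9, 4, 4, 203, 203, 204, 203, 6, 3, 92, 94, 94, 93, 4, 4]
700 [4, 50, 45, 7, 3, 121, 110, 3, 10, 14, 14, 4, 12, 93, 88, 4, 4, 23]
750 [504, 505, 605, 610, 610, 611, 611, 611, 611, 611, 612, 643, 646, 645, 645, 645, 633, 545]
800 [505, 504, 611, 613, 613, 614, 613, 612, 615, 615, 614, 643, 645, 645, 644, 641, 4, 4]
850 [505, 504, 504, 179, 180, 181, 180, 35, 27, 39, 35, 549, 126, 126, 126, 127, 126, 126]
now [247.9 573.8 214.7] 2.734 delta [ 3.491e+02 -3.708e+02  3.000e-01]
[[-0.1247, -0.0538, -0.0001], np.float64(0.0211)], [[-0.128, -0.0455, -0.0001], np.float64(0.0211)], [[-0.1307, -0.0369, -0.0001], np.float64(0.0211)], [[-0.1329, -0.0282, -0.0001], np.float64(0.0211)], [[-0.1344, -0.0193, -0.0001], np.float64(0.0211)]
[[-0.1354, -0.0104, -0.0001], np.float64(0.0211)], [[-0.1358, -0.0014, -0.0001], np.float64(0.0211)], [[-0.1356, 0.0076, -0.0001], np.float64(0.0211)], [[-0.1348, 0.0166, -0.0001], np.float64(0.0211)], [[-0.1334, 0.0255, -0.0001], np.float64(0.0211)]
[[-0.1314, 0.0342, -0.0001], np.float64(0.0211)], [[-0.1289, 0.0429, -0.0001], np.float64(0.0211)], [[-0.1258, 0.0513, -0.0001], np.float64(0.0211)], [[-0.1221, 0.0595, -0.0001], np.float64(0.0211)], [[-0.1179, 0.0675, -0.0001], np.float64(0.0211)]
```

arm_command --rows '[[[-0.176, -0.073, 0], 0.0315], [[-0.182, -0.055, 0], 0.0315], [[-0.187, -0.036, 0], 0.0315], [[-0.189, -0.018, 0], 0.0315], [[-0.19, 0.001, 0], 0.0315]]' --claw 0.4

```text
t: 1.5
eef_pos: [414.7, 401.9, 214.8]
tcp_rot: [3.141, -0.0, 2.235]
ft_force: [0.1, 0.1, 0.8]
opening: 0.637
grip_force: 0.0
```

arm_command --rows '[[[-0.189, 0.02, 0], 0.0315], [[-0.186, 0.039, 0], 0.0315], [[-0.181, 0.057, 0], 0.0315], [[-0.175, 0.075, 0], 0.0315], [[-0.167, 0.092, 0], 0.0315]]'

```text
t: 2.0
eef_pos: [581.3, 232.0, 214.8]
tcp_rot: [3.141, -0.0, 1.74]
ft_force: [0.9, 0.4, -0.2]
opening: 0.401
grip_force: 0.0
```

```bash
python3 -c "
from h import *
plan((597,203,150),1.74,1); plan((597,203,88),1.74,1)"
```

```text
now [581.3 232.  214.8] 1.74 delta [ 15.7 -29.  -64.8]
[[-0.1248, 0.0425, 0.2592], np.float64(0.0)], now [581.3 232.  214.8] 1.74 delta [  15.7  -29.  -126.8]
[[-0.1248, 0.0425, 0.5072], np.float64(0.0)],
```

arm_command --rows '[[[-0.064, 0.021, 0.01], 0], [[-0.063, 0.0215, 0.1], 0], [[0, 0, 0.14], 0], [[0, 0, 0.14], 0], [[0, 0, 0.117], 0]]'

```text
t: 2.5
eef_pos: [595.3, 204.2, 86.2]
tcp_rot: [-3.141, -0.0, 1.745]
ft_force: [-0.2, -0.6, 0.4]
opening: 0.396
grip_force: 0.0
```

arm_command --rows '[[[0, 0, 0], 0], [[0, 0, 0], 0], [[0, 0, 0], 0], [[0, 0, 0], 0], [[0, 0, 0], 0]]' --claw 0.0

```text
t: 3.0
eef_pos: [596.8, 204.5, 89.6]
tcp_rot: [3.139, -0.0, 1.744]
ft_force: [-0.5, 0.5, 6.5]
opening: 0.161
grip_force: 30.0
```

```bash
python3 - <<'E'
from h import *
from cell import state
s=state();print(s["t"],s["eef_pos"],s["opening"]*95,s["grip_force"],s["ft_force"],s["moment"])
for c in("side","top"):
    p,d=viewer.read_camera(c);cv2.imwrite(f"pics/{c}1.png",p[:,:,::-1]);np.save(f"pics/{c}1d.npy",d)
p=cv2.imread("pics/side1.png")[140:260,230:350];q=cv2.imread("pics/top1.png")[160:280,200:320]
cv2.imwrite("pics/crop2.png",cv2.resize(np.hstack([p,q]),(800,400),interpolation=cv2.INTER_CUBIC))
E
```

```text
3.0 [596.78391965 204.48326579  89.6375943 ] 15.283892181042422 30.000875691039255 [-0.45855227  0.48383876  6.53027804] [-0.0612776   0.00407806  0.01530554]
```

View pics/crop2.png

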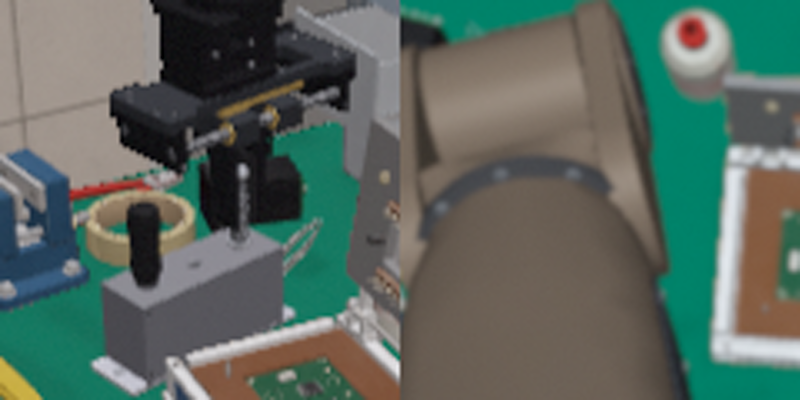

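arm_command --rows '[[[0, 0, 0], 0], [[0, 0, -0.02], 0], [[0, 0, -0.04], 0], [[0, 0, -0.06], 0], [[0, 0, -0.06], 0]]'

```text
t: 3.6
eef_pos: [595.9, 204.2, 134.1]
tcp_rot: [-3.142, -0.0, 1.744]
ft_force: [0.6, -0.1, -0.9]
opening: 0.16
grip_force: 30.0
```

```bash
python3 - <<'E'
from h import *
from cell import state
s=state();print(s["t"],s["eef_pos"],s["opening"]*95,s["grip_force"],s["ft_force"],s["moment"])
p,d=viewer.read_camera("side");cv2.imwrite(f"pics/side2.png",p[:,:,::-1])
cv2.imwrite("pics/crop3.png",cv2.resize(p[130:250,250:350,::-1],(500,600),interpolation=cv2.INTER_CUBIC))
E
```

```text
3.6 [595.92680501 204.17874311 134.07273013] 15.187015064627477 29.999892007417657 [ 0.58608228 -0.09092319 -0.87854212] [-0.06056664  0.01708563 -0.03123528]
```

View pics/crop3.png

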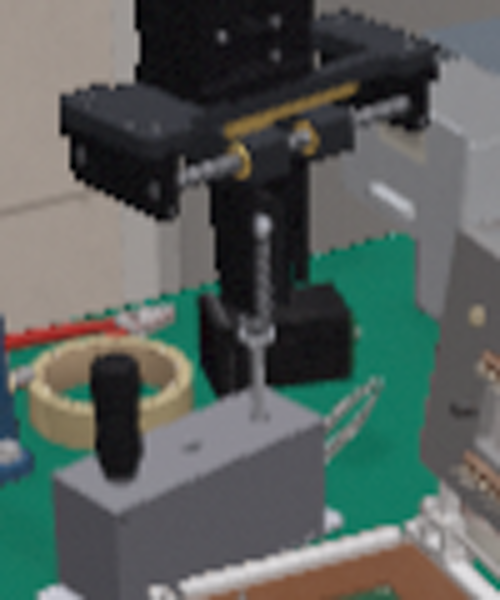

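arm_command --rows '[[[0, 0, -0.16], 0], [[0, 0, -0.16], 0], [[-0.116, -0.143, 0], 0], [[-0.116, -0.143, 0], 0], [[-0.116, -0.143, 0], 0]]'

```text
t: 4.15
eef_pos: [503.9, 99.1, 213.2]
tcp_rot: [3.141, 0.0, 1.745]
ft_force: [1.0, -0.5, -1.0]
opening: 0.165
grip_force: 30.0
```

arm_command --rows '[[[-0.173, -0.03, 0], 0], [[-0.173, -0.03, 0], 0], [[-0.173, -0.03, 0], 0], [[-0.173, -0.03, 0], 0], [[-0.173, -0.03, 0], 0]]'

```text
t: 4.65
eef_pos: [505.4, -121.3, 213.3]
tcp_rot: [3.141, 0.0, 1.744]
ft_force: [1.5, -0.0, -1.0]
opening: 0.16
grip_force: 30.0
```

arm_command --rows '[[[-0.135, 0.113, 0], 0], [[-0.135, 0.113, 0], 0], [[-0.135, 0.113, 0], 0], [[-0.135, 0.113, 0], 0], [[0, 0, 0.03], 0]]'

```text
t: 5.15
eef_pos: [643.1, -236.3, 205.2]
tcp_rot: [3.139, 0.002, 1.742]
ft_force: [-0.1, 0.4, -0.4]
opening: 0.163
grip_force: 30.0
```

```bash
python3 - <<'E'
from h import *
plan((640.5,-234.5,200),1.744,1)
p,d=viewer.read_camera("side");cv2.imwrite(f"pics/side3.png",p[:,:,::-1]);np.save("pics/side3d.npy",d)
q,d=viewer.read_camera("top");cv2.imwrite(f"pics/top3.png",q[:,:,::-1]);np.save("pics/top3d.npy",d)
f=lambda im:cv2.resize(im[:,:,::-1],(400,500),interpolation=cv2.INTER_CUBIC)
cv2.imwrite("pics/crop4.png",np.hstack([f(p[220:320,400:480]),f(q[160:260,410:490])]))
E
```

```text
now [ 643.1 -236.3  205.2] 1.742 delta [-2.6  1.8 -5.2]
[[0.0088, -0.0091, 0.0209], np.float64(-0.0005)],
```

View pics/crop4.png

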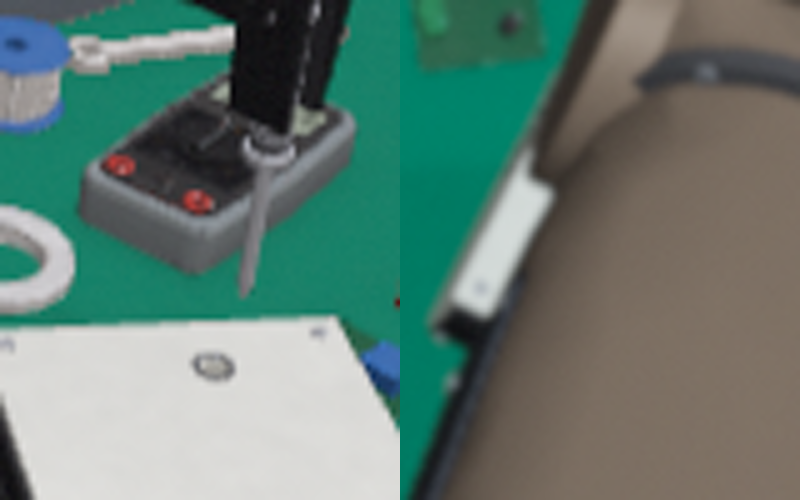

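```bash
python3 - <<'E'
from h import *
np.set_printoptions(precision=1,suppress=True,linewidth=200)
x,y=643.1,-236.3
for dz in (0,55,62,66): print(dz,np.array(proj("side",(x,y,123.7+dz))))
d=np.load("pics/side3d.npy")
P=[]
for v in range(246,282):
    r=[]
    for u in range(444,460):
        o,k=ray("side",u,v);w=o+k*d[v,u]
        if d[v,u]>0 and abs(w[0]-643)<22 and abs(w[1]+236)<22 and w[2]>100: r.append((u,w))
    if r: print(v,len(r),r[0][0],r[-1][0],np.mean([a[0] for a in r]),np.mean([a[1] for a in r],0))
E
```

```text
0 [446.9 279.2]
55 [451.7 254.5]
62 [452.3 251.2]
66 [452.7 249.3]
246 9 450 458 454.0 [ 636.  -243.1  202.8]
247 9 450 458 454.0 [ 637.3 -242.4  199.9]
248 9 449 457 453.0 [ 638.7 -239.7  195.9]
249 10 449 458 453.5 [ 640.7 -239.7  193.1]
250 11 448 458 453.0 [ 639.7 -239.8  191.4]
251 10 449 458 453.5 [ 639.9 -241.1  189.9]
252 10 449 458 453.5 [ 639.7 -241.7  188.2]
253 7 451 457 454.0 [ 638.5 -244.   187.8]
254 4 451 454 452.5 [ 643.  -237.9  180.6]
255 4 451 454 452.5 [ 642.6 -238.6  179. ]
256 4 451 454 452.5 [ 642.7 -239.   177. ]
257 3 451 453 452.0 [ 642.1 -238.8  175. ]
258 3 451 453 452.0 [ 642.5 -238.9  172.7]
259 4 450 453 451.5 [ 642.4 -238.3  170.3]
260 4 450 453 451.5 [ 642.3 -238.8  168.4]
261 4 450 453 451.5 [ 643.2 -238.5  165.8]
262 3 450 452 451.0 [ 642.9 -238.1  163.4]
263 3 450 452 451.0 [ 642.7 -238.7  161.7]
264 3 450 452 451.0 [ 643.8 -238.3  158.9]
265 4 449 452 450.5 [ 642.1 -238.9  157.6]
266 4 449 452 450.5 [ 642.6 -238.9  155.2]
267 4 449 452 450.5 [ 643.  -239.   152.9]
268 3 449 451 450.0 [ 642.4 -238.9  150.9]
269 3 449 451 450.0 [ 641.7 -239.8  149.5]
270 3 449 451 450.0 [ 644.1 -238.5  145.5]
271 4 448 451 449.5 [ 643.2 -238.4  143.6]
272 4 448 451 449.5 [ 642.7 -239.3  142.1]
273 4 448 451 449.5 [ 643.2 -239.3  139.6]
274 3 448 450 449.0 [ 643.9 -238.1  136.4]
275 3 448 450 449.0 [ 643.6 -238.8  134.6]
276 3 448 450 449.0 [ 642.6 -240.   133.5]
277 3 448 450 449.0 [ 644.5 -239.   129.8]
278 2 448 449 448.5 [ 643.3 -239.2  128.2]
279 2 448 449 448.5 [ 644.2 -238.9  125.3]
```

```bash
python3 - <<'E'
from h import *
from cell import state
np.set_printoptions(precision=2,suppress=True,linewidth=200)
print(state()["t"],state()["eef_pos"],state()["tcp_rot"])
for f in ("side0d","side3d"):
    d=np.load(f"pics/{f}.npy");Q=[]
    for v in range(285,302):
        for u in range(430,456):
            if abs(u-442.35)<4 and abs(v-293)<4: continue
            o,k=ray("side",u,v);Q.append(o+k*d[v,u])
    print(f,np.median(Q,0),np.std(np.array(Q)[:,2]))
g=cv2.imread("pics/side3.png",0);print(g[288:299,435:451])
print(dark(cv2.imread("pics/side3.png"),442.4,293,5))
d=np.load("pics/side3d.npy");print(np.array([[ (lambda o,k:(o+k*d[v,u])[2])(*ray("side",u,v)) for u in range(437,449)] for v in range(289,298)]).round())
E
```

```text
5.25 [ 639.77 -233.06  203.67] [-3.14 -0.    1.74]
side0d [ 641.32 -233.71   90.25] 27.80460072663495
side3d [ 641.52 -233.6    90.12] 48.02488269965053
[[215 215 216 216 217 217 217 217 217 216 216 216 217 217 217 217]
 [214 215 215 216 215 216 216 216 215 216 216 216 217 217 217 216]
 [213 214 214 213 196 193 185 185 188 193 208 216 216 217 217 217]
 [213 213 212 195 144 157 150 143 155 134 170 200 216 217 216 217]
 [214 213 209 160 120 184 175 165 170 149 121 161 217 217 217 217]
 [215 214 211 178 113 174 165 162 160 162 130 132 208 216 216 216]
 [215 215 214 209 145 121 144 150 152 139 116 132 208 216 216 216]
 [216 215 215 214 199 179 150 139 133 148 140 187 218 217 217 217]
 [217 216 216 217 216 215 199 190 185 194 197 218 218 218 218 218]
 [217 217 217 217 218 218 217 216 216 216 217 217 217 217 218 218]
 [216 216 217 216 217 218 217 217 216 216 216 216 217 217 217 217]]
(np.float64(442.35381604696676), np.float64(292.972602739726))
[[ 88.  90.  90.  90.  90.  89.  91.  91.  89.  90.  89.  90.]
 [ 89.  91.  90.  90.  92.  89.  92. 637.  90.  91.  89.  93.]
 [ 90.  91.  90.  93.  92.  91.  90.  92.  90.  90.  91.  90.]
 [ 90.  91.  91.  90.  90.  89.  91.  91.  91.  89.  92.  92.]
 [ 89.  88.  91.  89.  87.  88.  88.  91.  90.  94.  90.  89.]
 [ 91.  90.  90.  92.  72.  69.  68.  67.  90.  90.  90.  90.]
 [ 90.  91.  90.  89.  91.  91.  92.  92.  91.  91.  90.  89.]
 [ 89.  89.  90.  90.  91.  90.  91.  90.  89.  90.  90.  90.]
 [ 91.  90.  90.  91.  89.  92.  89.  91.  90.  92.  91.  90.]]
```

arm_command --rows '[[[0, 0, 0.03], 0], [[0, 0, 0.03], 0], [[0, 0, 0], 0], [[0, 0, 0], 0], [[0, 0, 0], 0]]'

```text
t: 5.75
eef_pos: [640.4, -232.8, 190.8]
tcp_rot: [3.141, 0.0, 1.744]
ft_force: [-0.2, 0.3, -0.2]
opening: 0.162
grip_force: 30.0
```

```bash
cat > pin.py <<'E'
from h import *
from cell import state
np.set_printoptions(precision=2,suppress=True,linewidth=200)
s=state();e=s["eef_pos"];print(s["t"],e,s["tcp_rot"],s["ft_force"],s["moment"])
D=[];G=[]
for i in range(4):
    p,d=viewer.read_camera("side");D.append(np.where((d>300)&(d<1500),d,np.nan));G.append(p)
cv2.imwrite("pics/pin_%.2f.png"%s["t"],p[:,:,::-1])
d=np.nanmedian(D,0);A=[]
for v in range(235,300):
    r=[]
    for u in range(430,470):
        o,k=ray("side",u,v);w=o+k*d[v,u]
        if np.hypot(*(w-e)[:2])<9 and w[2]>95 and w[2]<e[2]-22: r.append(np.append(w,[u,v]))
    if 2<=len(r)<=5: A.append(np.mean(r,0))
A=np.array(A);z=A[:,2];h=np.array([.554,.833])*2.4
c=[np.polyfit(z,A[:,i],1) for i in (0,1)]
zt=z.min()
for zz in (zt,zt+25,zt+50): print("z %.1f axis"%zz,[np.polyval(c[i],zz)+h[i] for i in (0,1)])
print("rows",A[0,3:],A[-1,2:],"n",len(A),"TCPz-tip",e[2]-zt, "resid",[np.std(np.polyval(c[i],z)-A[:,i]) for i in (0,1)])
E
python3 pin.py
```

```text
5.75 [ 640.39 -232.82  190.85] [3.14 0.   1.74] [-0.21  0.35 -0.22] [-0.12  0.06  0.01]
z 112.5 axis [np.float64(641.8333039468026), np.float64(-233.10286051693203)]
z 137.5 axis [np.float64(641.2690315409053), np.float64(-232.80382503463727)]
z 162.5 axis [np.float64(640.704759135008), np.float64(-232.50478955234252)]
rows [447.5 260. ] [112.47 444.5  284.  ] n 25 TCPz-tip 78.37592687119522 resid [np.float64(0.33160406583561924), np.float64(0.4981416508511263)]pin.py:9: RuntimeWarning: All-NaN slice encountered
  d=np.nanmedian(D,0);A=[]
```

arm_command --rows '[[[-0.0016, 0, 0.03], 0], [[0, 0, 0.02], 0], [[0, 0, 0.015], 0], [[0, 0, 0.006], 0], [[0, 0, 0], 0]]'

```text
t: 6.45
eef_pos: [640.4, -233.3, 172.2]
tcp_rot: [-3.141, -0.0, 1.744]
ft_force: [-0.4, -0.2, -0.2]
opening: 0.162
grip_force: 30.0
```

arm_command --rows '[[[0, 0, 0.006], 0], [[0, 0, 0.006], 0], [[0, 0, 0.004], 0], [[0, 0, 0], 0], [[0, 0, 0], 0]]'

```text
t: 6.95
eef_pos: [640.5, -233.4, 168.7]
tcp_rot: [3.141, 0.0, 1.744]
ft_force: [0.2, -0.3, -0.8]
opening: 0.165
grip_force: 30.0
```

arm_command --rows '[[[0, 0, 0.004], 0], [[0, 0, 0.004], 0], [[0, 0, 0.004], 0], [[0, 0, 0.004], 0], [[0, 0, 0], 0]]'

```text
t: 7.45
eef_pos: [640.3, -233.3, 164.4]
tcp_rot: [-3.141, -0.0, 1.744]
ft_force: [-0.7, 1.2, -1.1]
opening: 0.161
grip_force: 30.0
```

```bash
python3 - <<'E'
from h import *
from cell import state
s=state();print(s["t"],s["eef_pos"],s["ft_force"],s["moment"])
p,d=viewer.read_camera("side");cv2.imwrite("pics/side4.png",p[:,:,::-1])
cv2.imwrite("pics/crop5.png",cv2.resize(p[240:310,410:480,::-1],(560,560),interpolation=cv2.INTER_CUBIC))
E
```

```text
7.45 [ 640.33876292 -233.33643503  164.41319136] [-0.66889239  1.22451429 -1.07815392] [-0.07875905  0.05884359 -0.01147326]
```

View pics/crop5.png

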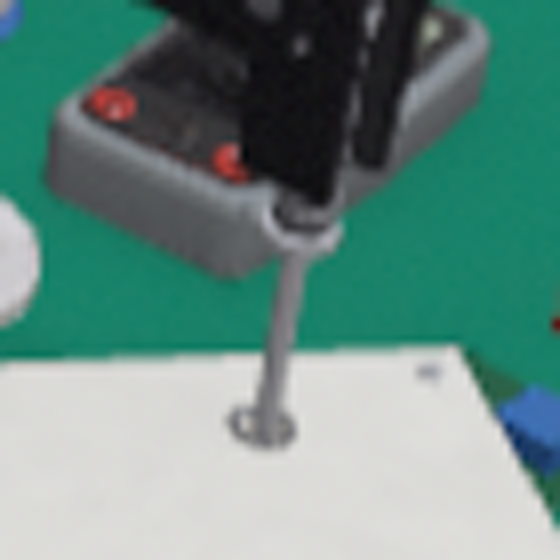

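arm_command --rows '[[[0, 0, 0.012], 0], [[0, 0, 0.012], 0], [[0, 0, 0.012], 0], [[0, 0, 0.012], 0], [[0, 0, 0.0], 0]]'

```text
t: 8.0
eef_pos: [640.3, -233.3, 152.0]
tcp_rot: [-3.141, -0.001, 1.744]
ft_force: [0.0, -0.6, -1.0]
opening: 0.159
grip_force: 30.0
```

arm_command --rows '[[[0, 0, 0.01], 0], [[0, 0, 0.01], 0], [[0, 0, 0.01], 0], [[0, 0, 0.006], 0], [[0, 0, 0], 0]]'

```text
t: 8.5
eef_pos: [640.3, -233.3, 143.3]
tcp_rot: [-3.141, -0.0, 1.744]
ft_force: [0.2, 0.9, -0.6]
opening: 0.162
grip_force: 30.0
```

arm_command --rows '[[[0, 0, 0.002], 0], [[0, 0, 0.002], 0], [[0, 0, 0.002], 0], [[0, 0, 0.002], 0], [[0, 0, 0], 0]]'

```text
t: 9.0
eef_pos: [640.4, -233.4, 141.6]
tcp_rot: [3.142, -0.0, 1.744]
ft_force: [0.8, 0.6, -1.6]
opening: 0.161
grip_force: 30.0
```

arm_command --rows '[[[0, 0, 0.003], 0], [[0, 0, 0.003], 0], [[0, 0, 0.002], 0], [[0, 0, 0.002], 0], [[0, 0, 0], 0]]'

```text
t: 9.5
eef_pos: [640.4, -233.4, 139.0]
tcp_rot: [-3.142, -0.0, 1.744]
ft_force: [0.4, 0.5, -1.2]
opening: 0.159
grip_force: 30.0
```

arm_command --rows '[[[0, 0, 0.002], 0], [[0, 0, 0.002], 0], [[0, 0, 0.002], 0], [[0, 0, 0.002], 0], [[0, 0, 0], 0]]'

```text
t: 10.0
eef_pos: [640.4, -233.3, 137.0]
tcp_rot: [-3.142, -0.0, 1.744]
ft_force: [0.2, 0.1, -0.8]
opening: 0.157
grip_force: 30.0
```

arm_command --rows '[[[0, 0, 0.002], 0], [[0, 0, 0.002], 0], [[0, 0, 0.002], 0], [[0, 0, 0.002], 0], [[0, 0, 0], 0]]'

```text
t: 10.5
eef_pos: [640.6, -233.5, 135.6]
tcp_rot: [3.141, 0.0, 1.744]
ft_force: [-0.3, 0.4, 5.0]
opening: 0.159
grip_force: 30.0
```

arm_command --rows '[[[0, 0, 0.002], 0], [[0, 0, 0.002], 0], [[0, 0, 0.002], 0], [[0, 0, 0.002], 0], [[0, 0, 0], 0]]'

```text
t: 11.0
eef_pos: [640.8, -233.5, 133.7]
tcp_rot: [3.14, 0.001, 1.744]
ft_force: [-0.1, -0.8, 5.3]
opening: 0.16
grip_force: 30.0
```

arm_command --rows '[[[0, 0, 0.002], 0], [[0, 0, 0.002], 0], [[0, 0, 0.002], 0], [[0, 0, 0], 0], [[0, 0, 0], 0]]'

```text
t: 11.5
eef_pos: [640.9, -233.6, 132.5]
tcp_rot: [3.14, 0.001, 1.744]
ft_force: [0.6, -0.6, 6.9]
opening: 0.161
grip_force: 30.0
```

```bash
python3 - <<'E'
from h import *
from cell import state
s=state();print(s["t"],s["eef_pos"],s["ft_force"],s["moment"])
viewer.read_camera("side")
print([(np.round(r["position"],0).tolist(),round(r["confidence"],2)) for r in models.mark_of("side","drawer_handle")[:2]]);s=state();print(s["eef_pos"],s["ft_force"])
E
```

```text
11.5 [ 640.862013   -233.58564508  132.45623967] [ 0.5662191  -0.56957718  6.94020979] [-0.10044043  0.05662759  0.04156644]Traceback (most recent call last):
  File "<stdin>", line 5, in <module>
NameError: name 'models' is not defined
```

arm_command --rows '[[[0, 0, 0.002], 0], [[0, 0, 0.001], 0], [[0, 0, 0], 0], [[0, 0, 0], 0], [[0, 0, 0], 0]]'

```text
t: 12.05
eef_pos: [640.9, -233.6, 131.9]
tcp_rot: [3.14, 0.001, 1.744]
ft_force: [0.5, -0.9, 7.5]
opening: 0.163
grip_force: 30.0
```

```bash
cat > hd.py <<'E'
from h import *
from cell import state,models
s=state();print(s["t"],s["eef_pos"],s["ft_force"])
p,d=viewer.read_camera("side");cv2.imwrite("pics/hd.png",p[:,:,::-1])
print([(np.round(r["position"],0).tolist(),round(r["confidence"],2)) for r in models.mark_of("side","drawer_handle")[:2]]);s=state();print(s["eef_pos"],s["ft_force"])
a=cv2.imread("pics/side0.png",0).astype(int);b=p.mean(2);x=abs(a-b)[295:365,355:395];print("diff",(x>40).sum())
E
python3 hd.py
```

```text
12.05 [ 640.90747079 -233.60973376  131.85085439] [ 0.54181602 -0.88143368  7.52422675]
[([490.0, -218.0, 62.0], 0.61)]
[ 640.90894092 -233.61079247  131.83505349] [-0.55620779  0.27218381  8.72164677]
diff 0
```

arm_command --rows '[[[0, 0, 0.002], 0], [[0, 0, 0], 0], [[0, 0, 0], 0], [[0, 0, 0], 0], [[0, 0, 0], 0]]'

```text
t: 12.65
eef_pos: [640.9, -233.6, 131.4]
tcp_rot: [3.14, 0.001, 1.744]
ft_force: [-0.7, -0.1, 10.0]
opening: 0.161
grip_force: 30.0
```

```bash
python3 hd.py
```

```text
12.65 [ 640.91508846 -233.64078804  131.40677426] [-0.72026842 -0.06548113 10.04904106]
[([490.0, -215.0, 61.0], 0.86), ([698.0, 130.0, 5.0], 0.69)]
[ 640.90765741 -233.67429584  131.40512702] [-0.80915588 -0.10153842  9.00753865]
diff 5
```

arm_command --rows '[[[0, 0, 0.002], 0], [[0, 0, 0], 0], [[0, 0, 0], 0], [[0, 0, 0], 0], [[0, 0, 0], 0]]'

```text
t: 13.25
eef_pos: [640.8, -233.6, 130.8]
tcp_rot: [3.14, 0.001, 1.744]
ft_force: [-0.9, -0.0, 7.5]
opening: 0.165
grip_force: 30.0
```

```bash
python3 hd.py
```

```text
13.25 [ 640.84607524 -233.5793203   130.77146051] [-0.93506319 -0.02914935  7.51362211]
[([470.0, -205.0, 62.0], 0.72)]
[ 640.84372605 -233.59751995  130.78768491] [-0.90830886 -0.42428187  7.93736183]
diff 1059
```

arm_command --rows '[[[0, 0, 0], 0], [[0, 0, 0], 0], [[0, 0, -0.02], 0], [[0, 0, -0.04], 0], [[0, 0, -0.06], 0]]'

```text
t: 13.85
eef_pos: [640.0, -233.1, 159.8]
tcp_rot: [-3.14, -0.001, 1.744]
ft_force: [1.1, -0.7, -0.2]
opening: 0.158
grip_force: 30.0
```

```bash
python3 hd.py; python3 -c "
from h import *
plan((641,-233.5,212),1.744,1)"
```

```text
13.85 [ 639.99613354 -233.11894255  159.78150915] [ 1.07347184 -0.70550603 -0.23104733]
[([421.0, -29.0, -1.0], 0.7), ([471.0, -203.0, 59.0], 0.64)]
[ 641.08800814 -233.67371958  162.29530044] [-0.37036988  0.23582606 -0.48627025]
diff 1061
now [ 641.1 -233.7  162.3] 1.744 delta [-0.1  0.2 49.7]
[[0.0007, -0.0002, -0.1988], np.float64(0.0001)],
```

arm_command --rows '[[[0, 0, -0.106], 0], [[0, 0, -0.106], 0], [[0.135, -0.113, 0], 0], [[0.135, -0.113, 0], 0], [[0.135, -0.113, 0], 0]]'

```text
t: 14.45
eef_pos: [538.0, -147.3, 212.7]
tcp_rot: [3.142, -0.0, 1.744]
ft_force: [0.6, 0.7, -1.2]
opening: 0.162
grip_force: 30.0
```

arm_command --rows '[[[0.135, -0.113, 0], 0], [[0.173, 0.03, 0], 0], [[0.173, 0.03, 0], 0], [[0.173, 0.03, 0], 0], [[0.173, 0.03, 0], 0]]'

```text
t: 14.95
eef_pos: [505.2, 57.3, 213.1]
tcp_rot: [3.141, -0.0, 1.744]
ft_force: [0.4, -0.9, -1.5]
opening: 0.161
grip_force: 30.0
```

arm_command --rows '[[[0.173, 0.03, 0], 0], [[0.116, 0.143, 0], 0], [[0.116, 0.143, 0], 0], [[0.116, 0.143, 0], 0], [[0, 0, 0], 0]]'

```text
t: 15.45
eef_pos: [598.2, 207.3, 212.0]
tcp_rot: [3.141, -0.001, 1.747]
ft_force: [-0.8, -0.9, -1.3]
opening: 0.162
grip_force: 30.0
```

arm_command --rows '[[[0, 0, 0.05], 0], [[0, 0, 0.05], 0], [[0, 0, 0.03], 0], [[0, 0, 0], 0], [[0, 0, 0], 0]]'

```text
t: 15.95
eef_pos: [596.0, 203.3, 180.5]
tcp_rot: [-3.142, -0.0, 1.743]
ft_force: [0.4, -1.0, -0.1]
opening: 0.163
grip_force: 30.0
```

```bash
sed -e 's/range(235,300)/range(170,222)/;s/range(430,470)/range(285,320)/;s/w\[2\]>95/w[2]>75/' pin.py > pin2.py; python3 pin2.py 2>/dev/null; python3 -c "
from h import *
plan((596.5,204.2,180),1.744,1)
p=cv2.imread(sorted(__import__('glob').glob('pics/pin_*.png'))[0]); 
import glob,os
f=max(glob.glob('pics/pin_*.png'),key=os.path.getmtime);p=cv2.imread(f)[170:240,265:335]
cv2.imwrite('pics/crop6.png',cv2.resize(p,(560,560),interpolation=cv2.INTER_CUBIC))"
```

```text
15.95 [596.01 203.27 180.5 ] [-3.14 -0.    1.74] [ 0.36 -0.99 -0.07] [-0.02 -0.   -0.01]
z 103.5 axis [np.float64(598.0975658456091), np.float64(203.03204757628438)]
z 128.5 axis [np.float64(597.7594190669824), np.float64(203.27942851761404)]
z 153.5 axis [np.float64(597.4212722883558), np.float64(203.5268094589437)]
rows [301. 182.] [103.53 301.5  202.  ] n 21 TCPz-tip 76.97010438890689 resid [np.float64(0.4249332717442329), np.float64(0.36161435356632643)]
now [596.3 203.7 180.9] 1.744 delta [ 0.2  0.5 -0.9]
[[0.0019, 0.0013, 0.0037], np.float64(-0.0)],
```

View pics/crop6.png

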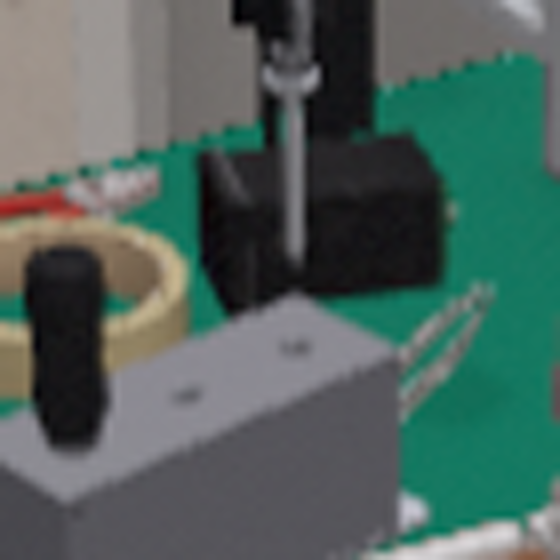

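```bash
python3 -c "
from h import *
import glob,os
f=max(glob.glob('pics/pin_*.png'),key=os.path.getmtime);p=cv2.imread(f)
a=dark(p,301.6,212.9,3);print(a,onz('side',*a,70),onz('side',301.6,212.9,70))"
```

```text
(np.float64(301.6442953020134), np.float64(213.08053691275168)) [598.6892175  204.79173722  70.        ] [599.08931271 205.66005722  70.        ]
```

arm_command --rows '[[[0.004, 0.002, 0.03], 0], [[0, 0, 0.03], 0], [[0, 0, 0.03], 0], [[0, 0, 0.012], 0], [[0, 0, 0], 0]]'

```text
t: 16.65
eef_pos: [596.2, 204.8, 154.1]
tcp_rot: [-3.14, 0.0, 1.744]
ft_force: [0.4, 0.1, -1.2]
opening: 0.159
grip_force: 30.0
```

arm_command --rows '[[[0, 0, 0.006], 0], [[0, 0, 0.006], 0], [[0, 0, 0.006], 0], [[0, 0, 0.006], 0], [[0, 0, 0], 0]]'

```text
t: 17.15
eef_pos: [596.3, 204.8, 148.7]
tcp_rot: [-3.141, -0.0, 1.744]
ft_force: [1.3, -0.1, -0.9]
opening: 0.163
grip_force: 30.0
```

arm_command --rows '[[[0, 0, 0.008], 0], [[0, 0, 0.008], 0], [[0, 0, 0.008], 0], [[0, 0, 0.008], 0], [[0, 0, 0], 0]]'

```text
t: 17.65
eef_pos: [596.3, 204.8, 140.5]
tcp_rot: [-3.141, -0.0, 1.744]
ft_force: [-0.3, 0.1, -0.3]
opening: 0.158
grip_force: 30.0
```

arm_command --rows '[[[0, 0, 0.04], 0], [[0, 0, 0.05], 0], [[0, 0, 0.05], 0], [[0, 0, 0.03], 0], [[0, 0, 0], 0]]'

```text
t: 18.15
eef_pos: [595.8, 204.7, 96.7]
tcp_rot: [-3.139, 0.0, 1.744]
ft_force: [-0.6, 0.3, -0.9]
opening: 0.161
grip_force: 30.0
```

arm_command --rows '[[[0, 0, 0.004], 0], [[0, 0, 0.004], 0], [[0, 0, 0.004], 0], [[0, 0, 0.004], 0], [[0, 0, 0], 0]]'

```text
t: 18.65
eef_pos: [596.4, 204.8, 94.4]
tcp_rot: [3.141, -0.0, 1.744]
ft_force: [-1.3, 0.4, -0.2]
opening: 0.161
grip_force: 30.0
```

arm_command --rows '[[[0, 0, 0.005], 0], [[0, 0, 0.005], 0], [[0, 0, 0.004], 0], [[0, 0, 0.002], 0], [[0, 0, 0], 0]]'

```text
t: 19.15
eef_pos: [596.4, 204.8, 90.3]
tcp_rot: [-3.141, -0.0, 1.744]
ft_force: [-0.6, -1.0, -1.2]
opening: 0.164
grip_force: 30.0
```

arm_command --rows '[[[0, 0, 0.003], 0], [[0, 0, 0.002], 0], [[0, 0, 0.0], 0], [[0, 0, 0.0], 0], [[0, 0, 0], 0]]'

```text
t: 19.65
eef_pos: [596.8, 205.0, 89.6]
tcp_rot: [3.14, -0.0, 1.744]
ft_force: [-0.6, 0.6, 4.9]
opening: 0.162
grip_force: 30.0
```

arm_command --rows '[[[0, 0, 0], 0], [[0, 0, 0], 0], [[0, 0, 0], 0], [[0, 0, 0], 0], [[0, 0, -0.04], 0]]' --claw 0.4

```text
t: 20.15
eef_pos: [595.7, 204.7, 98.2]
tcp_rot: [-3.139, 0.0, 1.744]
ft_force: [-0.9, -0.5, 0.1]
opening: 0.4
grip_force: 0.0
```

arm_command --rows '[[[0, 0, -0.06], 0], [[0, 0, -0.12], 0], [[0, 0, -0.12], 0], [[0, 0, -0.12], 0], [[0, 0, -0.04], 0]]'

```text
t: 20.65
eef_pos: [597.2, 205.1, 217.9]
tcp_rot: [3.137, -0.0, 1.744]
ft_force: [0.0, 0.7, -0.8]
opening: 0.4
grip_force: 0.0
```

```bash
python3 - <<'E'
from h import *
from cell import models,state
np.set_printoptions(precision=1,suppress=True,linewidth=200)
print(state()["t"],state()["opening"])
D=[]
for i in range(4):
    p,d=viewer.read_camera("side");D.append(np.where((d>300)&(d<1500),d,np.nan))
d=np.nanmedian(D,0);cv2.imwrite("pics/side5.png",p[:,:,::-1])
print([(np.round(r["position"],1).tolist(),round(r["confidence"],2)) for r in models.mark_of("side","drawer_handle")])
q,dt=viewer.read_camera("top");cv2.imwrite("pics/top5.png",q[:,:,::-1])
print([(np.round(r["position"],1).tolist(),round(r["confidence"],2)) for r in models.mark_of("top","drawer_handle")])
W=[]
for v in range(280,370):
    for u in range(335,420):
        o,k=ray("side",u,v);w=o+k*d[v,u]
        if 50<w[2]<66: W.append(w)
W=np.array(W);ex=np.array([.873,-.487]);ey=np.array([.487,.873])
L=(W[:,:2]-[599.5,-278.3]);a,b=L@ex,L@ey
m=(a<-120)&(a>-170);print("handle local x: n",m.sum(),np.percentile(a[m],[2,50,98]),"y",np.percentile(b[m],[2,50,98]),"zmax",np.percentile(W[m,2],[2,50,98]))
m=m&(abs(b)<35)&(a<-135);print(np.percentile(a[m],[2,50,98]))
plan((505,100,215),1.744,3)
f=lambda im,s:cv2.resize(im[:,:,::-1],s,interpolation=cv2.INTER_CUBIC)
cv2.imwrite("pics/crop7.png",np.hstack([f(p[160:240,255:355],(400,320)),f(p[270:350,350:450],(400,320))]))
E
```

```text
20.65 0.3995851641350623
[([471.3, -205.3, 62.2], 0.91), ([553.5, 193.0, 69.5], 0.3)]
[([473.4, -204.1, 60.8], 0.74)]<stdin>:8: RuntimeWarning: All-NaN slice encountered
Traceback (most recent call last):
  File "h.py", line 4, in ray
    c=viewer.get_calibration(cam);K=c["camera_matrix"];T=c["world_to_cam"];R=T[:3,:3]
ValueError: time passes only in moves, steps and waits
```

```bash
sed -i 's/^def ray/import functools\n@functools.cache\ndef cal(cam): return viewer.get_calibration(cam)\ndef ray/; s/c=viewer.get_calibration(cam)/c=cal(cam)/' h.py
python3 - <<'E' 2>&1 | grep -v Warn
from h import *
np.set_printoptions(precision=1,suppress=True,linewidth=200)
D=[]
for i in range(3):
    p,d=viewer.read_camera("side");D.append(np.where((d>300)&(d<1500),d,9999))
d=np.median(D,0);cv2.imwrite("pics/side5.png",p[:,:,::-1])
W=[]
for v in range(280,370):
    for u in range(335,420):
        o,k=ray("side",u,v);w=o+k*d[v,u]
        if 50<w[2]<66: W.append(w)
W=np.array(W);ex=np.array([.873,-.487]);ey=np.array([.487,.873])
L=(W[:,:2]-[599.5,-278.3]);a,b=L@ex,L@ey
m=(a<-110)&(a>-170);print("handle local x: n",m.sum(),np.percentile(a[m],[2,50,98]),"y",np.percentile(b[m],[2,50,98]),"zmax",np.percentile(W[m,2],[2,50,98]))
m=m&(abs(b)<35)&(a<-135);print(np.percentile(a[m],[2,50,98]))
plan((505,100,215),1.744,3)
f=lambda im,s:cv2.resize(im[:,:,::-1],s,interpolation=cv2.INTER_CUBIC)
cv2.imwrite("pics/crop7.png",np.hstack([f(p[160:240,255:355],(400,320)),f(p[270:350,350:450],(400,320))]))
E
```

```text
handle local x: n 450 [-152.7 -143.9 -111.4] y [-55.  -13.3  51.5] zmax [56.1 62.  64.2]
[-152.7 -148.7 -143.5]
now [596.2 204.8 213.3] 1.744 delta [ -91.2 -104.8    1.7]
[[-0.1167, -0.1439, -0.0023], np.float64(0.0)], [[-0.1167, -0.1439, -0.0023], np.float64(0.0)], [[-0.1167, -0.1439, -0.0023], np.float64(0.0)],
```

View pics/crop7.png

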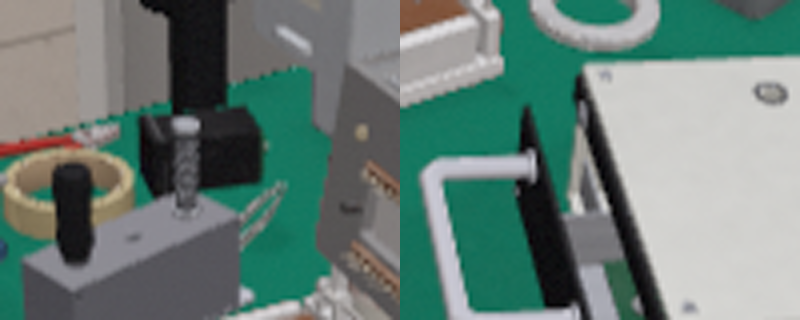

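arm_command --rows '[[[-0.116, -0.144, 0], 0], [[-0.116, -0.144, 0], 0], [[-0.116, -0.144, 0], 0], [[-0.17, -0.03, 0], 0], [[-0.17, -0.03, 0], 0]]' --claw 0.45

```text
t: 21.65
eef_pos: [504.1, 13.1, 214.4]
tcp_rot: [3.141, 0.0, 1.745]
ft_force: [0.9, 1.6, 0.4]
opening: 0.451
grip_force: 0.0
```

```bash
python3 -c "
from h import *
plan((470,-206,213),1.062,5)"
```

```text
now [504.1  13.1 214.4] 1.745 delta [ -34.1 -219.1   -1.4]
[[-0.1679, -0.0573, 0.0011], np.float64(0.0435)], [[-0.1741, -0.0339, 0.0011], np.float64(0.0435)], [[-0.1771, -0.0099, 0.0011], np.float64(0.0435)], [[-0.1768, 0.0143, 0.0011], np.float64(0.0435)], [[-0.1732, 0.0383, 0.0011], np.float64(0.0435)]
```

arm_command --rows '[[[-0.168, -0.057, 0], 0.0435], [[-0.174, -0.034, 0], 0.0435], [[-0.177, -0.01, 0], 0.0435], [[-0.177, 0.014, 0], 0.0435], [[-0.173, 0.038, 0], 0.0435]]'

```text
t: 22.15
eef_pos: [469.8, -206.5, 214.0]
tcp_rot: [-3.141, -0.0, 1.055]
ft_force: [-0.1, 0.8, -1.3]
opening: 0.451
grip_force: 0.0
```

arm_command --rows '[[[0, 0, 0.1], 0], [[0, 0, 0.16], 0], [[0, 0, 0.12], 0], [[0, 0, 0], 0], [[0, 0, 0], 0]]'

```text
t: 22.65
eef_pos: [470.7, -204.8, 119.5]
tcp_rot: [-3.141, -0.0, 1.061]
ft_force: [0.0, 0.7, 1.1]
opening: 0.449
grip_force: 0.0
```

```bash
python3 -c "
from h import *
plan((470,-206,42),1.062,4)
p,d=viewer.read_camera('side');cv2.imwrite('pics/crop8.png',cv2.resize(p[260:360,330:460,::-1],(780,600),interpolation=cv2.INTER_CUBIC))"
```

```text
now [ 470.7 -204.8  119.5] 1.061 delta [ -0.7  -1.2 -77.5]
[[-0.0013, 0.0, 0.0775], np.float64(-0.0001)], [[-0.0013, 0.0, 0.0775], np.float64(-0.0001)], [[-0.0013, 0.0, 0.0775], np.float64(-0.0001)], [[-0.0013, 0.0, 0.0775], np.float64(-0.0001)],
```

View pics/crop8.png

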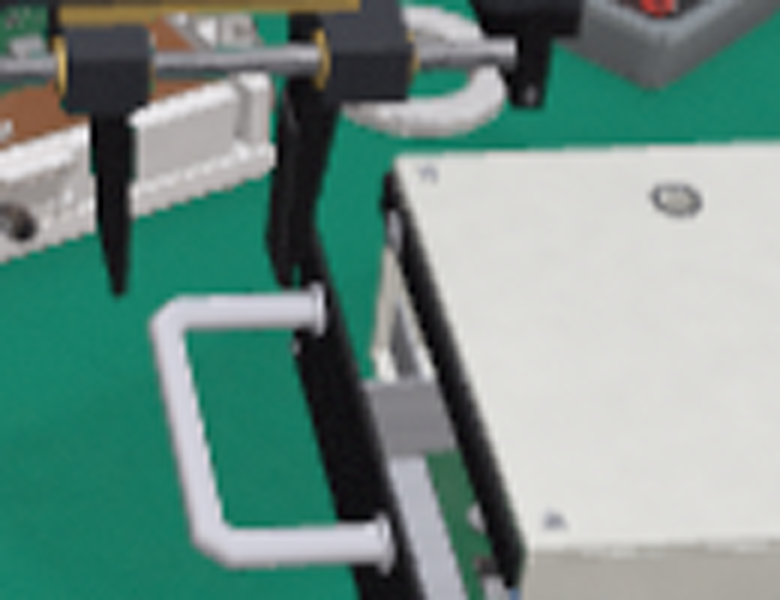

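arm_command --rows '[[[-0.004, 0, 0.07], 0], [[0, 0, 0.08], 0], [[0, 0, 0.08], 0], [[0, 0, 0.06], 0], [[0, 0, 0.01], 0]]'

```text
t: 23.2
eef_pos: [470.3, -205.7, 44.4]
tcp_rot: [3.141, -0.0, 1.061]
ft_force: [-0.0, 0.2, -0.2]
opening: 0.45
grip_force: 0.0
```

arm_command --rows '[[[0, 0, 0], 0], [[0, 0, 0], 0], [[0, 0, 0], 0], [[0, 0, 0], 0], [[0, 0, 0], 0]]' --claw 0.2

```text
t: 23.7
eef_pos: [470.1, -205.7, 44.5]
tcp_rot: [3.141, -0.0, 1.061]
ft_force: [-0.7, 0.2, -0.4]
opening: 0.203
grip_force: 0.0
```

arm_command --rows '[[[0, 0, 0], 0], [[0, 0, 0], 0], [[0, 0, 0], 0], [[0, 0, 0], 0], [[0, 0, 0], 0]]' --claw 0.0

```text
t: 24.2
eef_pos: [470.0, -205.7, 44.2]
tcp_rot: [3.141, -0.0, 1.061]
ft_force: [0.4, 0.1, 1.6]
opening: 0.096
grip_force: 30.0
```

arm_command --rows '[[[0, -0.006, 0], 0], [[0, -0.014, 0], 0], [[0, -0.02, 0], 0], [[0, -0.02, 0], 0], [[0, -0.02, 0], 0]]'

```text
t: 24.7
eef_pos: [452.2, -195.7, 44.1]
tcp_rot: [3.141, -0.0, 1.061]
ft_force: [2.4, -1.6, 0.1]
opening: 0.095
grip_force: 30.0
```

arm_command --rows '[[[0, -0.02, 0], 0], [[0, -0.02, 0], 0], [[0, -0.02, 0], 0], [[0, -0.014, 0], 0], [[0, -0.008, 0], 0]]'

```text
t: 25.2
eef_pos: [434.1, -185.6, 44.1]
tcp_rot: [-3.141, -0.0, 1.061]
ft_force: [1.7, -2.1, 2.0]
opening: 0.098
grip_force: 30.0
```

arm_command --rows '[[[0, -0.01, 0], 0], [[0, -0.01, 0], 0], [[0, -0.008, 0], 0], [[0, -0.006, 0], 0], [[0, -0.004, 0], 0]]'

```text
t: 25.7
eef_pos: [426.1, -181.1, 44.1]
tcp_rot: [-3.141, -0.0, 1.061]
ft_force: [1.3, -1.3, 3.3]
opening: 0.094
grip_force: 30.0
```

arm_command --rows '[[[0, -0.005, 0], 0], [[0, -0.005, 0], 0], [[0, -0.004, 0], 0], [[0, 0, 0], 0], [[0, 0, 0], 0]]'

```text
t: 26.2
eef_pos: [423.0, -179.4, 44.1]
tcp_rot: [-3.141, -0.0, 1.061]
ft_force: [-0.6, -1.5, 4.8]
opening: 0.094
grip_force: 30.0
```

arm_command --rows '[[[0, -0.004, 0], 0], [[0, -0.004, 0], 0], [[0, -0.003, 0], 0], [[0, 0, 0], 0], [[0, 0, 0], 0]]'

```text
t: 26.7
eef_pos: [421.7, -178.7, 44.1]
tcp_rot: [3.139, -0.0, 1.061]
ft_force: [4.2, -3.2, -0.1]
opening: 0.097
grip_force: 30.0
```

arm_command --rows '[[[0, -0.004, 0], 0], [[0, -0.003, 0], 0], [[0, 0, 0], 0], [[0, 0, 0], 0], [[0, 0, 0], 0]]'

```text
t: 27.2
eef_pos: [421.7, -178.7, 44.2]
tcp_rot: [3.136, -0.0, 1.061]
ft_force: [11.7, -4.7, -5.9]
opening: 0.095
grip_force: 30.0
```

arm_command --rows '[[[0, 0.005, 0], 0], [[0, 0.004, 0], 0], [[0, 0, 0], 0], [[0, 0, 0], 0], [[0, 0, 0], 0]]'

```text
t: 27.7
eef_pos: [421.7, -178.7, 44.1]
tcp_rot: [3.14, -0.0, 1.061]
ft_force: [4.5, -2.6, 0.5]
opening: 0.097
grip_force: 30.0
```

arm_command --rows '[[[0, 0, 0], 0], [[0, 0, 0], 0], [[0, 0, 0], 0], [[0, 0, 0], 0], [[0, 0, 0], 0]]' --claw 0.4

```text
t: 28.2
eef_pos: [421.1, -178.3, 44.0]
tcp_rot: [-3.141, -0.0, 1.061]
ft_force: [-0.4, -0.6, -0.5]
opening: 0.392
grip_force: 0.0
```

arm_command --rows '[[[0, 0, -0.05], 0], [[0, 0, -0.1], 0], [[0, 0, -0.16], 0], [[0, 0, -0.16], 0], [[0, 0, -0.1], 0]]'

```text
t: 28.7
eef_pos: [421.5, -178.5, 189.2]
tcp_rot: [3.139, -0.0, 1.061]
ft_force: [-0.2, -0.0, -0.3]
opening: 0.401
grip_force: 0.0
```

arm_command --rows '[[[0.1, 0, 0], 0], [[0.16, 0, 0], 0], [[0.16, 0, 0], 0], [[0.08, 0, 0], 0], [[0, 0, 0], 0]]'

```text
t: 29.2
eef_pos: [482.9, -67.5, 186.5]
tcp_rot: [-3.141, -0.0, 1.064]
ft_force: [0.5, -0.6, 0.2]
opening: 0.4
grip_force: 0.0
```

```bash
python3 - <<'E'
from h import *
from cell import models,state
print(state()["t"],state()["eef_pos"],state()["ft_force"])
p,d=viewer.read_camera("side");cv2.imwrite("pics/side6.png",p[:,:,::-1])
print([(np.round(r["position"],1).tolist(),round(r["confidence"],2)) for r in models.mark_of("side","drawer_handle")[:2]])
q,d=viewer.read_camera("top")
print([(np.round(r["position"],1).tolist(),round(r["confidence"],2)) for r in models.mark_of("top","drawer_handle")[:2]])
cv2.imwrite("pics/fin.png",np.hstack([p[160:460,190:590],q[110:410,150:550]])[:,:,::-1])
E
```

```text
29.2 [482.87681434 -67.47921603 186.50072738] [ 0.46637755 -0.62400652  0.1784128 ]
[([422.8, -177.5, 63.6], 0.59)]
[]
```

View pics/fin.png

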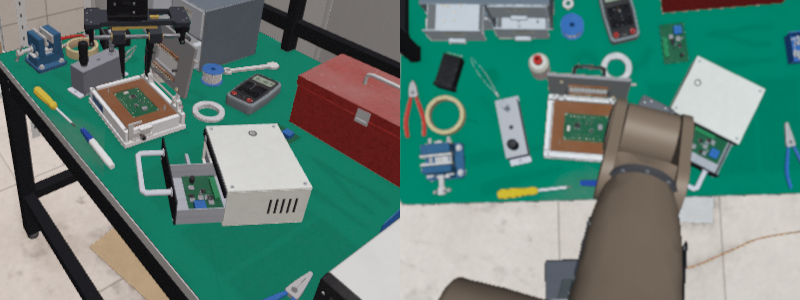

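```bash
python3 -c "
from cell import env
print(env.job_done())"
```

```text
the job is handed in; nothing more can be done
None
```

The job is done and handed in at about 29 s: the catch let go at about 10 N, the pin is back in its original hole with its collar on the stand's top, and the drawer is drawn out to its stop.

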